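Set the quick-release hold-down on the greenstone blank

ROBOT

A 6-joint arm with a two-finger parallel gripper is mounted at the origin on the work surface. World frame = base frame: x ahead of the robot, y to its left, z up, the work surface at z = 0. Lengths are in m, angles in rad, forces in N, time in s.
With the tool pointing down it reaches from about 0.25 to 0.775 m from the base axis. Payload 4 kg.
Tool frame: the origin (TCP) lies between the finger pads; the fingertips stand ctrl.tips_ahead ahead of it and the grasp point (between the pads) lies 8 mm behind it (ctrl.tips_ahead is the distance from the TCP to the fingertips, in m); z points along the fingers, y is the line along which they close (so a half turn about z gives the same grasp; the last joint's range is limited). The gripper opens to 94 mm and grips with 3 to 60 N. Pads are 16 mm wide; open, the fingers measure 119 mm over their backs; the gripper's body (75 mm by 177 mm) begins 78 mm behind the grasp point.
Start: joints at [1.063, 0.087, 1.371, -0, 1.684, -0.103], TCP at [0.217, 0.506, 0.217] pointing down, gripper open.
Joint ranges: [-3.1, 3.1], [-0.76, 2.03], [0.27, 2.55], [-1.08, 4.22], [0.17, 2.65], [-2.57, 2.57]. Speed limits (rad/s): [2.79, 2.79, 3.14, 3.14, 3.14, 3.14].

INTERFACE

Orientations are given as a unit quaternion [w, x, y, z].
In Python, from cell import observe, eyes, close_job, ctrl gives the robot as it stands.
- The arm moves only by the shell command python3 -m pendant 'ROWS' [FORCE]. ROWS is JSON, a list that holds one entry, the list of rows, each a list of 7 numbers: the closure, from 0 (fully open) to 1 (shut), then the shift along the tool's x, y, z in cm, then the turn, a rotation vector about the tool's x, y, z in rad. In form: [[[grip, tx, ty, tz, rx, ry, rz], ...]]. A call has 1 to 20 rows; each row is the pose to reach, as a shift and turn from the pose commanded when the call began, along the tool's axes at that moment; what a row does not reach only later rows make up. A row lasts 1/12 s, in which the tool goes at most 41.7 mm and 7.16 degrees, less where a joint would pass 70% of its speed; a pose out of reach is approached as far as the arm can. A call with a gripper value outside its range is refused whole. The fingers move at their own pace and stop on an object; FORCE is the grip in N (left out, the last holds). Time passes only in rows, so rows that repeat a pose let the fingers close. It gives the time, the measured TCP pose, the force, the opening and the grip force at its end, in the units of the state.
- observe(): the state, without advancing time (a new reading comes with each control period).
- eyes.grab_frame(name): name is "scene" or "side" or "wrist"; returns a dict with "img" (384x512x3 uint8, red, green, blue), "fx", "fy", "cx", "cy" (pixels), "distortion" ([k1, k2, p1, p2, k3] as OpenCV has them; the pictures are not rectified), "rvec" (rotation vector, rad) and "tvec" (3), from world to camera coordinates, as OpenCV has them; the wrist camera has in their place "tool_from_camera" (4x4, takes a point from camera to tool coordinates, whose origin is the TCP and whose axes are the flange's). Camera axes: x right, y down, z forward; pixel columns grow to the right and rows downward; lengths in m; the calibration is good to about 2 mm. A picture is of the moment at which its call begins: read the wrist's pose just before it. There is no depth.
- close_job(): hands the job in; it is judged then, once.
The state is a dict: "t": time; "joint_pos": joint angles; "qd": joint speeds; "joint_torque": joint torques, N m; "tcp_pos": TCP position; "orientation": TCP orientation; "contact_force": force on the tool from outside, world axes, zero at the start; "ft_torque": the same for the moment, N m; "width": finger opening in m; "grip_force": force on a finger pad.
Only numpy, scipy, OpenCV 4.12 (cv2) and the standard library are available. Lean on these libraries where they do the work, as an engineer would, in place of code of your own. Each camera call takes 0.05 s, during which the arm holds its last target. There are 200 camera calls.

TASK

The greenstone blank lies loose under the cam clamp. Flip the red-tipped lever open until it stands up, then with the lever open wind the big brass nut clockwise until the clamp's rubber foot just bears on the stone, and flip the lever fully closed so that the stone is held firmly but not over-tightened. Leave the stone where it lies and do not disturb the other things on the bench.

Things in the scene. Friction and masses are not known exactly. Their poses are not given: they have to be found in the camera images.
- clamp: Fixed blue hold-down clamp, base 275 x 120 x 20 mm, at another place and yaw each time. Origin on the bench under its vertical stud; x axis towards the toe over the stone, away from the lever; z up. The stud is 15 mm thick, its top about 158 mm up. A guide pin, 14 mm thick, stands 112 mm high at x = -42 mm.
- bar: Dark steel clamp bar, 150 x 34 x 16 mm, along the clamp's x from -50 to +100 mm; origin at its underside on the stud's axis, about 97 mm up at the start. Opening the lever lifts stud, bar and nut 4 mm; each radian of nut lowers bar and nut 2.5 mm until the foot meets the stone; then the sprung stud stretches instead and they sink only about half as fast.
- foot_place (a point): On the bar's underside above its 30 mm rubber foot (x = +85 mm of the clamp). The foot's face hangs about 25 mm below, but it is screwed in to a depth that differs by +-3 mm each time and is not reported: find by touch where it meets the stone. Clamp and stone give 9 N per mm in all; closing the lever adds 4 mm: about 36 N if the foot only just touched before. 24 to 56 N is right.
- lever (a joint): Cam lever angle, rad: 0 = closed (lying level along the clamp's -x), 1.57 = upright, 1.65 = fully open stop. It stays where it is left, also under load (friction: about 3.2 N at the knob). The cam works evenly over the whole swing: with the nut right, the push needed at the knob grows by about 1 N from the start of closing to its end; if slack, it does not grow.
- lever_grip (a point): Centre of the lever's red barrel knob, 22 mm in diameter and 36 mm long with flat ends, lying along the clamp's y; 100 mm from the pivot. Site axes turn with the lever. About 55 mm above the bench when closed, 155 mm when open. Pinched on its flat ends from above (not too hard), it can turn between the fingers as the lever swings; or it can be pushed.
- lever_pivot (a point): Lever's pivot: on the clamp's x axis 100 mm before the stud (x = -100 mm), 55 mm above the bench; the pivot axis is the clamp's y axis, and the lever swings up from -x to vertical. Cheeks 36 mm long, 52 mm wide over all reach 70 mm up beside it.
- nut (a joint): Angle of the brass adjusting nut, rad: grows clockwise seen from above (winding down), 0 to 6; starts at 0 to 0.4. With the lever open the foot meets the stone somewhere between 2.1 and 4.8, and from there the nut may be 0.45 short or 0.75 past. It takes about 0.32 N m to turn, and 0.025 N m more per radian past touching. It stays where it is left.
- nut_grip (a point): Brass hexagon nut, 44 mm across flats, 30 mm high; the point lies on its axis, 13 mm below its top and 27 mm above the top of the bar (36 mm round washer, 10 mm, between). A pair of flats looks along the point's own x axis, the others at 60 degree steps; the point turns with the nut. It goes down with the bar as it is wound.
- stone_center (a point): Loose dark green jade disc with a spiral, 100 mm diameter, 22 mm thick, about 0.5 kg, lying on the wooden rest (45 mm up) with its centre under the foot; the point is its centre.
- stone: The same jade disc, origin at the centre of its underside.
- bottle: Green glass bottle, 64 mm diameter, 200 mm tall, standing; bystander, origin under its centre.
- ink_jar: Black jar, 50 mm diameter, 65 mm tall, standing; bystander, origin under its centre.
- koru_a: Jade disc pendant, 48 mm diameter, 9 mm thick, on the wooden block (130 x 200 x 50 mm); bystander.
- koru_b: Second, darker jade pendant on the same block, same size; bystander.
- wrench: Steel spanner, 150 mm, lying on the bench; bystander.
- brush: Brush, 170 mm, lying on the bench; bystander.
Mind the look-alikes: they are no part of the job. Of the things like the stone, leave any that is blue; of the rest the smaller one is meant.

How it is judged:
By the outcome, as a careful person would: the job done as asked, in the order asked, and still so for the second after the job is handed in, with the robot touching nothing.
It also fails if it takes over 72 s, if anything falls off the work surface, if the arm or the gripper's body presses on something with over 40 N, if the wrist force passes 120 N, or if a joint passes its speed limit or range.

## Working session

There is one attempt and no reset: what is moved stays moved. The work goes in short steps, Python scripts to look and compute and a shell command to move; the robot and the scene stay as the last step left them, time stands still between calls to the robot, and variables do not carry over. Pictures are saved under pics/ and viewed, at most 10 in all, crops included, and the job is handed in when it is done.

```bash
ls; mkdir -p pics
cat > h.py <<'E'
import numpy as np, cv2
from cell import observe, eyes, ctrl
from scipy.spatial.transform import Rotation as R
def tool():
    s=observe(); q=s["orientation"]; return np.array(s["tcp_pos"]), R.from_quat([q[1],q[2],q[3],q[0]]).as_matrix()
def grab(n):
    p,Rt=tool(); f=eyes.grab_frame(n)
    K=np.array([[f["fx"],0,f["cx"]],[0,f["fy"],f["cy"]],[0,0,1.]]); D=np.array(f["distortion"])
    if n=="wrist":
        T=np.array(f["tool_from_camera"]); Rw=Rt@T[:3,:3]; o=Rt@T[:3,3]+p
        Rc=Rw.T; t=-Rc@o
    else:
        Rc=cv2.Rodrigues(np.array(f["rvec"],float))[0]; t=np.array(f["tvec"],float).ravel(); o=-Rc.T@t
    return dict(img=f["img"],K=K,D=D,R=Rc,t=t,o=o)
def ray(c,uv):
    n=cv2.undistortPoints(np.array(uv,float).reshape(-1,1,2),c["K"],c["D"]).reshape(-1,2)
    d=np.c_[n,np.ones(len(n))]@c["R"]; return c["o"],d
def onplane(c,uv,z):
    o,d=ray(c,uv); return o+d*((z-o[2])/d[:,2])[:,None]
def proj(c,P):
    return cv2.projectPoints(np.array(P,float).reshape(-1,1,3),cv2.Rodrigues(c["R"])[0],c["t"],c["K"],c["D"])[0].reshape(-1,2)
def tri(c1,u1,c2,u2):
    o1,d1=ray(c1,u1);o2,d2=ray(c2,u2);d1=d1[0];d2=d2[0]
    s=np.linalg.lstsq(np.c_[d1,-d2],o2-o1,rcond=None)[0]
    a=o1+s[0]*d1;b=o2+s[1]*d2; return (a+b)/2,np.linalg.norm(a-b)
def save(c,n): cv2.imwrite(f"pics/{n}.png",c["img"][...,::-1])
def red(c):
    h=cv2.cvtColor(c["img"],cv2.COLOR_RGB2HSV)
    m=(((h[...,0]<6)|(h[...,0]>174))&(h[...,1]>150)&(h[...,2]>70)).astype(np.uint8)
    return [(st.tolist(),ce.round(1).tolist()) for st,ce in zip(*cv2.connectedComponentsWithStats(m)[2:]) if st[4]>15][1:]
E
python3 - <<'E'
from h import *
a=grab("scene");b=grab("side");save(a,"scene0");save(b,"side0")
print(red(a),red(b)); s=observe(); print(s["tcp_pos"],s["orientation"],s["width"],ctrl.tips_ahead, a["o"],b["o"])
E
```

```text
pics
[([428, 0, 5, 5, 20], [430.1, 2.0]), ([239, 195, 7, 7, 24], [241.8, 198.0])] [([268, 208, 14, 11, 92], [274.6, 212.5])]
[0.21638547 0.50512613 0.21544701] [-2.86159194e-04  2.01036044e-01  9.79583366e-01 -9.25494138e-04] 0.09399643780016725 0.011 [1.1094044  0.77633038 0.9056248 ] [ 0.4220868  -0.85578879  0.88696874]
```

View pics/scene0.png

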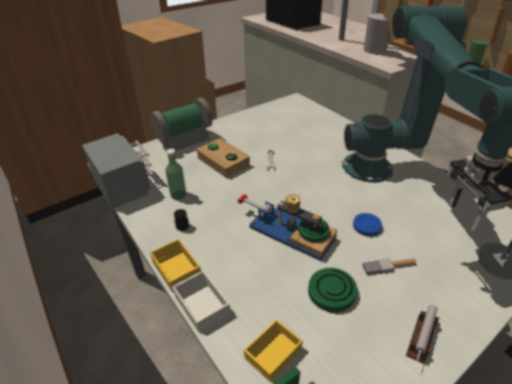

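View pics/side0.png

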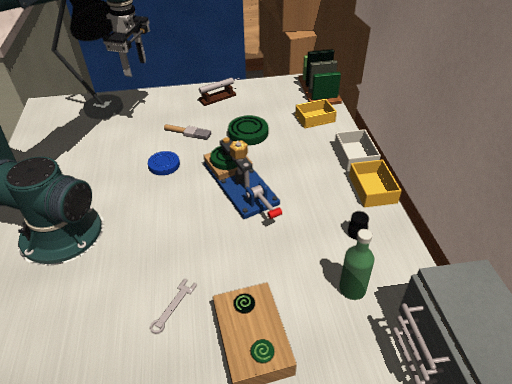

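Both views show the clamp mid-bench: knob at about (242,198) in scene and (275,212) in side, nut at about (292,201) and (240,150). The stone is on the clamp's wooden rest, with the larger green disc and the blue disc beside it.

Run:
```python
from h import *
a=grab("scene");b=grab("side")
k,e=tri(a,[242,198],b,[274.6,213]);print("knob",k,e)
def brass(c,box):
    x0,y0,x1,y1=box;h=cv2.cvtColor(c["img"],cv2.COLOR_RGB2HSV)[y0:y1,x0:x1]
    m=(h[...,0]>12)&(h[...,0]<26)&(h[...,1]>130)&(h[...,2]>120); v,u=np.nonzero(m); return np.array([u.mean()+x0,v.mean()+y0]),len(u)
na,l1=brass(a,(275,188,310,212));nb,l2=brass(b,(225,135,255,160));print(na,l1,nb,l2)
n,e=tri(a,na,b,nb);print("nut",n,e)
d=(n-k)[:2];yaw=np.arctan2(d[1],d[0]);print("dist",np.linalg.norm(d),"yaw",yaw)
p,Rt=tool();print(Rt.round(3))
f=eyes.grab_frame("wrist");print(np.array(f["tool_from_camera"]).round(3))
mid=np.array([n[0],n[1],.42]);print("to mid, tool cm",Rt.T@(mid-p)*100)
for nm,z in(("koru",0.05),):
  print(onplane(b,[[354,290],[358,235]],0))
```

```text
knob [ 0.57509549 -0.08231967  0.06058511] 0.0005290749236009885
[291.38 199.74] 50 [237.39520958 147.03592814] 167
nut [0.50609308 0.10466337 0.14661836] 0.0061655552555765205
dist 0.19930878184312825 yaw 1.9243230727197405
[[-0.919  0.394 -0.001]
 [ 0.394  0.919 -0.001]
 [ 0.    -0.001 -1.   ]]
[[-0.001 -0.97  -0.244  0.072]
 [ 1.    -0.001 -0.     0.   ]
 [-0.    -0.244  0.97  -0.168]
 [ 0.     0.     0.     1.   ]]
to mid, tool cm [-42.39719876 -25.44379313 -20.39577041]
[[ 7.26398079e-01 -3.07912218e-01 -1.11022302e-16]
 [ 7.91900085e-01 -1.44279303e-01  1.11022302e-16]]
```

```bash
python3 -m pendant '[[[0,-10,-6,-18,0,0,0.2],[0,-48.9,-31.8,-20.5,0,0,0.813],[0,-48.9,-31.8,-20.5,0,0,0.813],[0,-48.9,-31.8,-20.5,0,0,0.813],[0,-48.9,-31.8,-20.5,0,0,0.813],[0,-48.9,-31.8,-20.5,0,0,0.813],[0,-48.9,-31.8,-20.5,0,0,0.813],[0,-48.9,-31.8,-20.5,0,0,0.813],[0,-48.9,-31.8,-20.5,0,0,0.813],[0,-48.9,-31.8,-20.5,0,0,0.813],[0,-48.9,-31.8,-20.5,0,0,0.813],[0,-48.9,-31.8,-20.5,0,0,0.813],[0,-48.9,-31.8,-20.5,0,0,0.813],[0,-48.9,-31.8,-20.5,0,0,0.813],[0,-48.9,-31.8,-20.5,0,0,0.813],[0,-48.9,-31.8,-20.5,0,0,0.813],[0,-48.9,-31.8,-20.5,0,0,0.813],[0,-48.9,-31.8,-20.5,0,0,0.813],[0,-48.9,-31.8,-20.5,0,0,0.813]]]'
python3 - <<'E'
from h import *
p,Rt=tool();print(p,Rt.round(3));print(observe()["contact_force"])
w=grab("wrist");save(w,"wrist0");print(red(w))
for uv,z in [(r[1],.055) for r in red(w)]: print(onplane(w,[uv],z))
E
```

```text
t: 1.83
tcp_pos: [0.5402, 0.0218, 0.4214]
orientation: [-0.0, 0.571, 0.821, 0.0]
contact_force: [-0.5, 0.3, -1.2]
width: 0.0943
grip_force: 0.0
[0.54015393 0.02183434 0.42140488] [[-0.347  0.938 -0.   ]
 [ 0.938  0.347  0.001]
 [ 0.001 -0.    -1.   ]]
[-0.46419779  0.25323238 -1.23706461]
[([245, 208, 19, 10, 161], [253.8, 212.9])]
[[ 0.57274707 -0.08296647  0.055     ]]
```

View pics/wrist0.png

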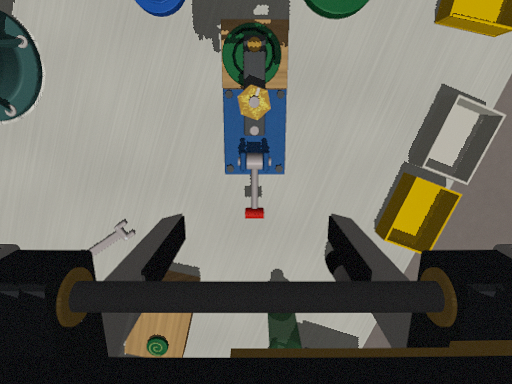

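The wrist view looks straight down on the clamp, with its x axis pointing up the picture. The knob is at (254,213) and the nut at (254,102). The stone and foot are near (251,52), and the blue base spans columns 223–286.

Run:
```python
from h import *
w=grab("wrist");im=w["img"];h=cv2.cvtColor(im,cv2.COLOR_RGB2HSV)
m=((h[...,0]>105)&(h[...,0]<118)&(h[...,1]>130)&(h[...,2]>70)).astype(np.uint8); m[:80]=0;m[185:]=0;m[:,:200]=0;m[:,310:]=0
pts=cv2.findNonZero(cv2.morphologyEx(m,cv2.MORPH_OPEN,np.ones((3,3)))).reshape(-1,2)
W=onplane(w,pts,.02)[:,:2]
L=[];Rr=[]
for v in range(95,170):
    u=pts[pts[:,1]==v,0]
    if len(u)>8: L.append([u.min()-.5,v]);Rr.append([u.max()+.5,v])
for e in(L,Rr):
    E=onplane(w,e,.02)[:,:2].astype(np.float32); l=cv2.fitLine(E,cv2.DIST_HUBER,0,.01,.01).ravel(); print("edge",l, "yaw",np.arctan2(abs(l[1]),l[0]*np.sign(l[1])))
b=((h[...,0]>17)&(h[...,0]<32)&(h[...,1]>110)&(h[...,2]>110)).astype(np.uint8); b[:82]=0;b[125:]=0;b[:,:230]=0;b[:,280:]=0
c=max(cv2.findContours(b,0,2)[0],key=cv2.contourArea);hull=cv2.convexHull(c)
M=cv2.moments(hull);cc=[M["m10"]/M["m00"],M["m01"]/M["m00"]];print("nut px",cc,cv2.contourArea(hull))
print("nut",onplane(w,[cc],.150)); H=onplane(w,hull.reshape(-1,2),.153); n=onplane(w,[cc],.153)[0]
a=np.degrees(np.arctan2(*(H-n)[:,1::-1].T));r=np.linalg.norm((H-n)[:,:2],axis=1);o=np.argsort(a);print(np.c_[a,r*1000][o].round(1).tolist())
big=cv2.resize(im[20:230,170:340],None,fx=3.4,fy=2.85,interpolation=cv2.INTER_CUBIC)
big=cv2.resize(im[75:135,220:290],None,fx=8,fy=8,interpolation=cv2.INTER_CUBIC);cv2.imwrite("pics/nut0.png",big[...,::-1])
```

```text
edge [ 0.378279   -0.92569166  0.46545124  0.04666769] yaw 1.9587327
edge [ 0.33832544 -0.9410292   0.57216257  0.08875206] yaw 1.9159331
nut px [253.7704678362573, 101.99456975772765] 798.0
nut [[0.50398648 0.10669341 0.15      ]]
[[-179.8, 24.1], [-173.4, 23.3], [-120.1, 24.1], [-115.3, 24.0], [-99.8, 22.7], [-65.5, 23.9], [-55.3, 24.6], [-3.6, 24.1], [16.7, 22.0], [56.2, 23.4], [70.9, 23.1], [112.9, 23.3], [123.2, 23.8], [140.2, 22.1]]
```

View pics/nut0.png

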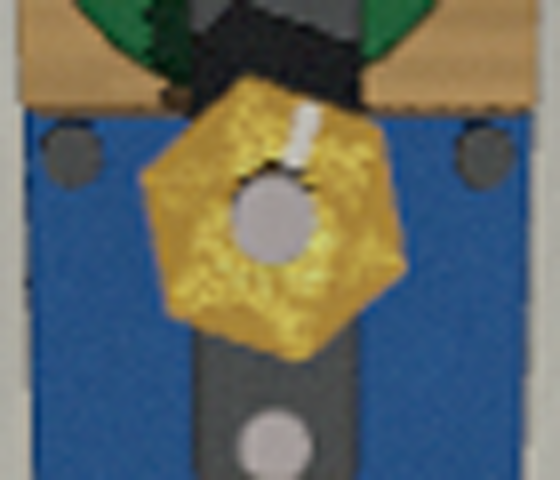

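The nut's white mark points about 19° clockwise of the clamp's x axis, so the nut starts near 0.33 rad. The clamp yaw is about 1.92. Next I pinch the knob from above.

```bash
python3 -m pendant '[[[0.3,-10.9,-0.5,12,0,0,0.007],[0.3,-10.9,-0.5,30,0,0,0.007],[0.3,-10.9,-0.5,30,0,0,0.007],[0.3,-10.9,-0.5,30,0,0,0.007],[0.3,-10.9,-0.5,30,0,0,0.007],[0.3,-10.9,-0.5,30,0,0,0.007],[0.3,-10.9,-0.5,30,0,0,0.007],[0.3,-10.9,-0.5,33,0,0,0.007],[0.3,-10.9,-0.5,35.5,0,0,0.007],[0.3,-10.9,-0.5,37.3,0,0,0.007],[0.3,-10.9,-0.5,37.3,0,0,0.007],[0.3,-10.9,-0.5,37.3,0,0,0.007]]]' 12
python3 - <<'E'
from h import *
p,Rt=tool();print(p,Rt.round(3));
w=grab("wrist");save(w,"wrist1");print(red(w));print([onplane(w,[r[1]],.055) for r in red(w)])
E
```

```text
t: 2.93
tcp_pos: [0.5728, -0.082, 0.0477]
orientation: [-0.001, 0.574, 0.819, -0.0]
contact_force: [-0.9, 0.1, -0.3]
width: 0.0662
grip_force: 0.0
[ 0.57281383 -0.08202228  0.04771045] [[-0.341  0.94  -0.002]
 [ 0.94   0.341  0.001]
 [ 0.002 -0.002 -1.   ]]
[([227, 225, 64, 36, 2159], [258.3, 243.2])]
[array([[ 0.57376373, -0.08335958,  0.055     ]])]
```

View pics/wrist1.png

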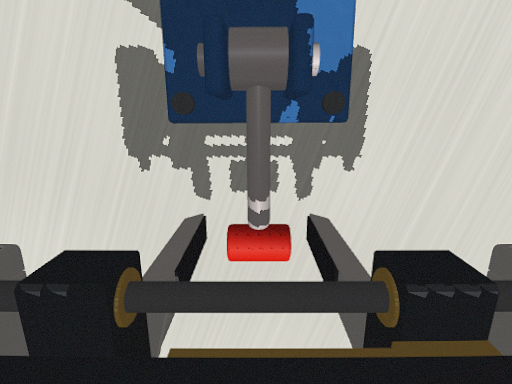

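The picture shows the knob at (258,243), centred between the open fingers. I close on it and swing the lever up along the arc.

```bash
python3 -m pendant '[[[1,-0.15,0.05,0,0,0,0],[1,-0.15,0.05,0,0,0,0],[1,-0.15,0.05,0,0,0,0],[1,-0.15,0.05,0,0,0,0],[1,-0.15,0.05,0,0,0,0]]]' 12
python3 -m pendant '[[[1,0.11,0,-1.49,0,0,0],[1,0.45,0,-2.96,0,0,0],[1,1.0,0,-4.35,0,0,0],[1,1.75,0,-5.65,0,0,0],[1,2.68,0,-6.82,0,0,0],[1,3.78,0,-7.83,0,0,0],[1,5.02,0,-8.67,0,0,0],[1,6.38,0,-9.32,0,0,0],[1,7.81,0,-9.76,0,0,0],[1,9.29,0,-9.97,0,0,0],[1,10.5,0,-9.98,0,0,0],[1,10.5,0,-9.98,0,0,0],[1,10.5,0,-9.98,0,0,0]]]'
python3 - <<'E'
from h import *
w=grab("wrist");print(red(w));print([onplane(w,[r[1]],.155) for r in red(w)]);b=grab("side");print(red(b))
E
```

```text
t: 3.4
tcp_pos: [0.5753, -0.0847, 0.0494]
orientation: [0.001, 0.575, 0.818, 0.0]
contact_force: [-1.5, -0.9, 2.9]
width: 0.0359
grip_force: 5.6
t: 4.48
tcp_pos: [0.5379, 0.0171, 0.1507]
orientation: [-0.001, 0.574, 0.819, 0.001]
contact_force: [-3.9, 0.6, 9.3]
width: 0.0359
grip_force: 12.0
[([225, 237, 62, 36, 2094], [255.9, 254.7])]
[array([[0.54057391, 0.00680339, 0.155     ]])]
[([250, 160, 14, 11, 97], [256.8, 164.9])]
```

```bash
python3 -m pendant '[[[1,0.5,0,-0.4,0,0,0],[1,1,0,-0.3,0,0,0],[1,1,0,-0.3,0,0,0],[1,1,0,-0.3,0,0,0]]]' 12
python3 - <<'E'
from h import *
w=grab("wrist");print(red(w));print([onplane(w,[r[1]],.155) for r in red(w)]);b=grab("side");a=grab("scene");print(red(b),red(a));save(w,"wrist2")
try: print(tri(a,red(a)[0][1],b,red(b)[0][1]))
except Exception as e: print(e)
E
```

```text
t: 4.92
tcp_pos: [0.5349, 0.0251, 0.1508]
orientation: [-0.001, 0.574, 0.819, 0.0]
contact_force: [-0.7, 0.1, -0.8]
width: 0.0355
grip_force: 12.0
[([226, 239, 61, 35, 2078], [256.2, 256.0])]
[array([[0.53806984, 0.01392704, 0.155     ]])]
[([249, 158, 14, 11, 101], [255.6, 163.1])] [([427, 0, 6, 12, 45], [429.3, 5.4])]
(array([0.35865823, 0.04009719, 0.5037839 ]), np.float64(0.6480641315367853))
```

View pics/wrist2.png

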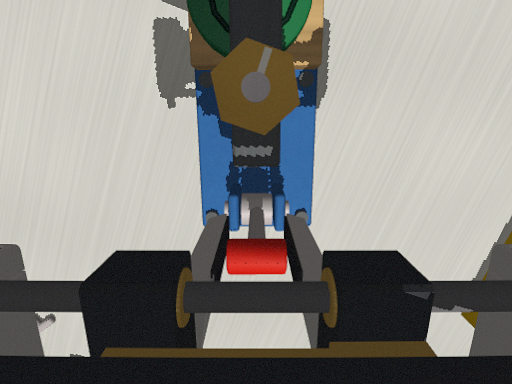

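The knob at (256,256) is still between the fingers, and the lever is nearly upright. I push on to the stop.

```bash
python3 -m pendant '[[[1,0.4,0,0,0,0,0],[1,0.7,0,0.05,0,0,0],[1,0.7,0,0.05,0,0,0],[1,0.7,0,0.05,0,0,0]]]' 12
python3 - <<'E'
from h import *
w=grab("wrist");print(red(w));print([onplane(w,[r[1]],.155) for r in red(w)])
print(observe()["contact_force"])
E
```

```text
t: 5.4
tcp_pos: [0.5332, 0.0298, 0.1504]
orientation: [-0.0, 0.575, 0.818, -0.0]
contact_force: [-0.2, -4.7, -3.3]
width: 0.0352
grip_force: 12.0
[([226, 240, 61, 35, 2082], [256.1, 257.0])]
[array([[0.53643776, 0.01822648, 0.155     ]])]
[ 1.55175561 -3.3420337  -3.68284434]
```

```bash
python3 -m pendant '[[[0.35,0,0,0,0,0,0],[0.35,0,0,0,0,0,0],[0.35,0,0,0,0,0,0],[0.35,0,0,-3,0,0,0],[0.3,0,0,-6,0,0,0],[0.3,0,0,-9,0,0,0],[0.3,0,0,-9,0,0,0],[0.3,0,0,-9,0,0,0]]]'
python3 - <<'E'
from h import *
w=grab("wrist");print([onplane(w,[r[1]],.155) for r in red(w)])
s=observe();print(s["joint_pos"],s["contact_force"],s["ft_torque"]);p,Rt=tool();print(p,Rt.round(3))
im=w["img"];h=cv2.cvtColor(im,cv2.COLOR_RGB2HSV)
m=((h[...,0]>12)&(h[...,0]<32)&(h[...,1]>110)&(h[...,2]>50)).astype(np.uint8)
for c in sorted(cv2.findContours(m,0,2)[0],key=cv2.contourArea)[-3:]: print(cv2.contourArea(c),cv2.boundingRect(c))
big=im[40:240,150:360];cv2.imwrite("pics/nut1.png",cv2.resize(big,None,fx=2.8,fy=2.8,interpolation=cv2.INTER_CUBIC)[...,::-1])
E
```

```text
t: 6.12
tcp_pos: [0.5347, 0.0306, 0.2439]
orientation: [0.002, 0.575, 0.818, 0.002]
contact_force: [0.9, -0.0, -0.3]
width: 0.0659
grip_force: 0.0
[array([[0.53639273, 0.01825268, 0.155     ]])]
[-4.93024919e-02  4.78722721e-02  1.36308559e+00  7.73761113e-04
  1.72862836e+00 -3.95625730e-01] [ 0.61396026 -0.22532508 -0.50025507] [-0.06355273  0.0460434  -0.01695174]
[0.53378041 0.03059066 0.24158254] [[-0.34   0.941  0.002]
 [ 0.941  0.34   0.001]
 [-0.     0.002 -1.   ]]
3213.0 (434, 199, 78, 78)
3398.0 (160, 336, 343, 22)
3940.5 (204, 0, 100, 135)
```

View pics/nut1.png

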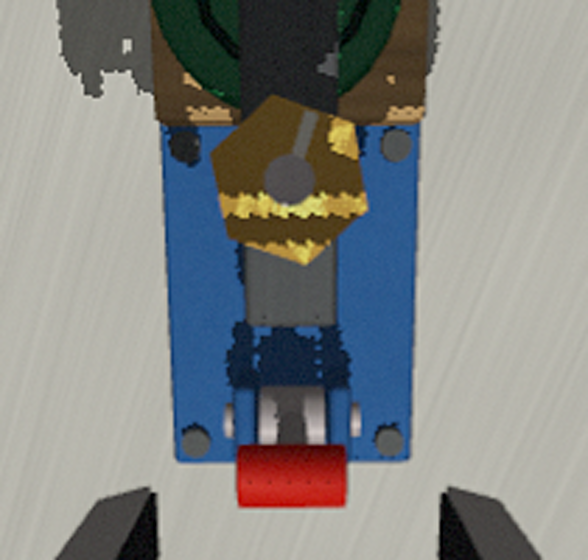

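The lever stands upright with the knob at crop (291,475). The nut's stud is at crop (291,180), and its flats are about 17–18° clockwise of the tool x axis.

Run:
```python
from h import *
w=grab("wrist");p,Rt=tool();P=onplane(w,[[253.9,104.3]],.162)[0];print(P,Rt.T@(P-p)*100)
print(Rt.T@(np.array([.504,.1067,.140])-p)*100)
C=np.array([(277,95),(211,158),(228,240),(307,264),(367,207),(355,118)])/2.8+[150,40]
print(onplane(w,C,.157).mean(0))
```

```text
[0.50381161 0.1062607  0.162     ] [ 8.10857991 -0.18160464  7.81138349]
[ 8.14140267 -0.14745076 10.01139279]
[0.50380687 0.10605498 0.157     ]
```

```bash
python3 -m pendant '[[[0.2,4,-0.1,0,0,0,-0.6],[0.2,8.1,-0.16,2,0,0,-1.271],[0.2,8.1,-0.16,2,0,0,-1.271],[0.2,8.1,-0.16,2,0,0,-1.271],[0.2,8.1,-0.16,2,0,0,-1.271],[0.2,8.1,-0.16,2,0,0,-1.271],[0.2,8.1,-0.16,2,0,0,-1.271],[0.2,8.1,-0.16,2,0,0,-1.271],[0.2,8.1,-0.16,2,0,0,-1.271],[0.2,8.1,-0.16,2,0,0,-1.271],[0.2,8.1,-0.16,4,0,0,-1.271],[0.2,8.1,-0.16,7,0,0,-1.271],[0.2,8.1,-0.16,8.5,0,0,-1.271],[0.2,8.1,-0.16,9.3,0,0,-1.271],[0.2,8.1,-0.16,10,0,0,-1.271],[0.2,8.1,-0.16,10,0,0,-1.271],[0.2,8.1,-0.16,10,0,0,-1.271]]]'
python3 - <<'E'
from h import *
w=grab("wrist");s=observe();print(s["joint_pos"].round(3) if hasattr(s["joint_pos"],"round") else s["joint_pos"],s["contact_force"],s["ft_torque"])
save(w,"wrist3")
E
```

```text
t: 7.63
tcp_pos: [0.5046, 0.1059, 0.1409]
orientation: [-0.0, -0.023, 1.0, 0.0]
contact_force: [-0.1, 0.0, -0.8]
width: 0.0752
grip_force: 0.0
[ 0.097  0.038  1.572  0.     1.531 -1.52 ] [ 0.29609858 -0.21243136 -0.30167135] [-0.01728846  0.00469868 -0.00492948]
```

View pics/wrist3.png

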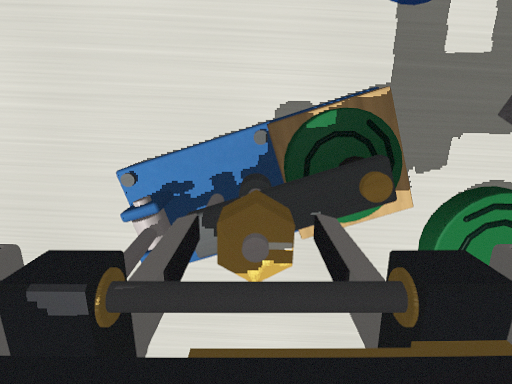

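The fingers straddle a pair of flats squarely, with the nut at (256,245). I grip it and wind 1.5 rad, which cannot yet reach touch.

```bash
python3 -m pendant '[[[1,0,0,0,0,0,0],[1,0,0,0,0,0,0],[1,0,0,0,0,0,0],[1,0,0,0,0,0,0],[1,0,0,0,0,0,0],[1,0,0,0,0,0,0]]]' 45
python3 -m pendant '[[[1,0,0,0.03,0,0,0.12],[1,0,0,0.06,0,0,0.24],[1,0,0,0.09,0,0,0.36],[1,0,0,0.12,0,0,0.48],[1,0,0,0.15,0,0,0.6],[1,0,0,0.18,0,0,0.72],[1,0,0,0.21,0,0,0.84],[1,0,0,0.24,0,0,0.96],[1,0,0,0.27,0,0,1.08],[1,0,0,0.3,0,0,1.2]]]'
python3 -c "
from h import *
s=observe();print(s['contact_force'],s['ft_torque'])"
python3 -m pendant '[[[1,0,0,0.02,0,0,0.075],[1,0,0,0.04,0,0,0.15],[1,0,0,0.06,0,0,0.225],[1,0,0,0.075,0,0,0.3]]]'
python3 - <<'E'
from h import *
s=observe();print(s["joint_pos"],s["contact_force"],s["ft_torque"],s["joint_torque"])
w=grab("wrist");s=observe();print(s["contact_force"],s["ft_torque"])
E
```

```text
t: 8.18
tcp_pos: [0.5047, 0.1056, 0.1411]
orientation: [0.0, -0.023, 1.0, -0.0]
contact_force: [0.9, -0.6, 0.9]
width: 0.0437
grip_force: 44.9
t: 9.02
tcp_pos: [0.5051, 0.106, 0.1382]
orientation: [0.001, 0.547, 0.837, 0.001]
contact_force: [1.4, 0.9, -0.2]
width: 0.0435
grip_force: 44.7
[ 1.39571791  0.86635857 -0.21592551] [-0.01146262 -0.27306531  0.31852199]
t: 9.35
tcp_pos: [0.5053, 0.1061, 0.1374]
orientation: [0.001, 0.666, 0.746, 0.001]
contact_force: [1.9, -0.1, -0.7]
width: 0.0437
grip_force: 44.7
[ 9.69759776e-02  3.98970134e-02  1.57808436e+00  2.08162052e-04
  1.52140003e+00 -1.74572147e-02] [ 1.92641258 -0.13150136 -0.69232848] [-0.09022411 -0.30938392  0.35200111] [ -0.29681269 -31.03824735 -28.7342459    0.09639967   0.55576114
  -0.41528069]
[ 1.10126884 -0.37845934  0.23705827] [ 0.00153567 -0.31084129  0.11932318]
```

```bash
cat > rec.py <<'E'
from cell import observe
s=observe();print("REC j6 %.3f z %.5f Fz %.2f Tz %.3f jt6 %.3f w %.4f"%(s["joint_pos"][5],s["tcp_pos"][2],s["contact_force"][2],s["ft_torque"][2],s["joint_torque"][5],s["width"]))
E
{ python3 -m pendant '[[[1,0,0,0.03,0,0,0.12]]]'; python3 rec.py
python3 -m pendant '[[[1,0,0,0.03,0,0,0.12]]]'; python3 rec.py
python3 -m pendant '[[[1,0,0,0.03,0,0,0.12]]]'; python3 rec.py
python3 -m pendant '[[[1,0,0,0.03,0,0,0.12]]]'; python3 rec.py
python3 -m pendant '[[[1,0,0,0.03,0,0,0.12]]]'; python3 rec.py
python3 -m pendant '[[[1,0,0,0.03,0,0,0.12]]]'; python3 rec.py
python3 -m pendant '[[[1,0,0,0.03,0,0,0.12]]]'; python3 rec.py
python3 -m pendant '[[[1,0,0,0.03,0,0,0.12]]]'; python3 rec.py
python3 -m pendant '[[[1,0,0,0.03,0,0,0.12]]]'; python3 rec.py
python3 -m pendant '[[[1,0,0,0.03,0,0,0.12]]]'; python3 rec.py; } | grep REC
```

```text
REC j6 0.100 z 0.13715 Fz 0.09 Tz 0.331 jt6 -1.463 w 0.0436
REC j6 0.223 z 0.13680 Fz 0.33 Tz 0.279 jt6 -0.908 w 0.0438
REC j6 0.343 z 0.13656 Fz -0.16 Tz 0.325 jt6 -0.851 w 0.0437
REC j6 0.463 z 0.13625 Fz 0.63 Tz 0.291 jt6 -0.848 w 0.0438
REC j6 0.583 z 0.13594 Fz -0.02 Tz 0.325 jt6 -0.848 w 0.0441
REC j6 0.703 z 0.13576 Fz 1.66 Tz 0.316 jt6 -0.843 w 0.0440
REC j6 0.823 z 0.13562 Fz 1.80 Tz 0.355 jt6 -0.834 w 0.0439
REC j6 0.943 z 0.13552 Fz 1.74 Tz 0.336 jt6 -0.825 w 0.0434
REC j6 1.063 z 0.13540 Fz 2.67 Tz 0.326 jt6 -0.815 w 0.0436
REC j6 1.183 z 0.13529 Fz 3.88 Tz 0.380 jt6 -0.805 w 0.0437
```

The onset of touch is clear: the sink rate drops at j6 ≈ 0.62, and I am now about 0.55 rad past it. I ease back 0.4 rad so the foot only just bears, then release.

```bash
{ python3 -m pendant '[[[1,0,0,-0.03,0,0,-0.1],[1,0,0,-0.06,0,0,-0.2],[1,0,0,-0.09,0,0,-0.3],[1,0,0,-0.13,0,0,-0.4],[1,0,0,-0.13,0,0,-0.4],[1,0,0,-0.13,0,0,-0.4]]]'; python3 rec.py
python3 -m pendant '[[[0.2,0,0,0,0,0,0],[0.2,0,0,0,0,0,0],[0.2,0,0,0,0,0,0],[0.2,0,0,0,0,0,0]]]'; python3 rec.py
python3 -m pendant '[[[0.2,0,0,-1,0,0,0],[0.2,0,0,-3,0,0,0],[0.2,0,0,-7,0,0,0],[0.2,0,0,-11,0,0,0],[0.2,0,0,-11,0,0,0],[0.2,0,0,-11,0,0,0]]]'; python3 rec.py; }
python3 - <<'E'
from h import *
p,Rt=tool();print(p,Rt.round(3),observe()["joint_pos"])
w=grab("wrist");print(red(w),[onplane(w,[r[1]],.155) for r in red(w)])
E
```

```text
t: 10.73
tcp_pos: [0.5055, 0.1056, 0.1357]
orientation: [0.001, 0.903, 0.429, 0.001]
contact_force: [3.3, -0.9, -0.1]
width: 0.0437
grip_force: 44.7
REC j6 0.781 z 0.13571 Fz -0.08 Tz 0.338 jt6 0.243 w 0.0437
t: 11.07
tcp_pos: [0.5039, 0.106, 0.135]
orientation: [-0.0, 0.903, 0.429, -0.001]
contact_force: [-0.4, 0.2, 0.7]
width: 0.0672
grip_force: 0.0
REC j6 0.780 z 0.13501 Fz 0.73 Tz -0.012 jt6 0.004 w 0.0672
t: 11.57
tcp_pos: [0.506, 0.1061, 0.2497]
orientation: [0.001, 0.903, 0.429, 0.004]
contact_force: [0.2, -0.6, -0.8]
width: 0.0746
grip_force: 0.0
REC j6 0.780 z 0.24969 Fz -0.84 Tz -0.023 jt6 0.001 w 0.0746
[0.50597369 0.10608959 0.24968872] [[ 0.631  0.776  0.008]
 [ 0.776 -0.631  0.001]
 [ 0.006  0.005 -1.   ]] [9.68687469e-02 3.33737665e-03 1.39273666e+00 1.66647597e-04
 1.73766235e+00 7.79980277e-01]
[([341, 223, 16, 18, 102], [349.8, 231.5])] [array([[0.5518311 , 0.02062845, 0.155     ]])]
```

```bash
python3 -m pendant '[[[0.3,-2.5,4,0,0,0,-0.5],[0.3,-4.9,7.9,0,0,0,-1.03],[0.3,-4.9,7.9,0,0,0,-1.03],[0.3,-4.9,7.9,0,0,0,-1.03],[0.3,-4.9,7.9,0,0,0,-1.03],[0.3,-4.9,7.9,0,0,0,-1.03],[0.3,-4.9,7.9,0,0,0,-1.03],[0.3,-4.9,7.9,0,0,0,-1.03],[0.3,-4.9,7.9,0,0,0,-1.03],[0.3,-4.9,7.9,0,0,0,-1.03],[0.3,-4.9,7.9,0,0,0,-1.03]]]'
python3 - <<'E'
from h import *
p,Rt=tool();print(p,Rt.round(3),observe()["joint_pos"])
w=grab("wrist");K=onplane(w,[red(w)[0][1]],.155)[0];print(red(w),K,Rt.T@(K-p)*100)
E
```

```text
t: 12.53
tcp_pos: [0.534, 0.0181, 0.2435]
orientation: [-0.002, 0.575, 0.818, -0.001]
contact_force: [-0.2, 0.2, 0.1]
width: 0.0655
grip_force: 0.0
[0.53401345 0.01806118 0.24347456] [[-0.339  0.941 -0.004]
 [ 0.941  0.339  0.   ]
 [ 0.002 -0.003 -1.   ]] [-7.24028589e-02  5.12425406e-02  1.35585743e+00  1.31961939e-04
  1.73808243e+00 -4.17721013e-01]
[([241, 187, 39, 23, 851], [259.8, 197.8])] [0.53617664 0.01834871 0.155     ] [-0.06010862  0.24184121  8.84663719]
```

```bash
python3 -m pendant '[[[0.3,-0.05,0.22,4,0,0,0],[0.3,-0.05,0.22,7,0,0,0],[0.3,-0.05,0.22,8.5,0,0,0],[0.3,-0.05,0.22,9.4,0,0,0],[0.3,-0.05,0.22,9.4,0,0,0],[0.3,-0.05,0.22,9.4,0,0,0],[1,-0.05,0.22,9.4,0,0,0],[1,-0.05,0.22,9.4,0,0,0],[1,-0.05,0.22,9.4,0,0,0],[1,-0.05,0.22,9.4,0,0,0],[1,-0.05,0.22,9.4,0,0,0]]]' 18
python3 - <<'E'
from h import *
p,Rt=tool();s=observe();print(s["contact_force"],s["grip_force"])
w=grab("wrist");K=onplane(w,[red(w)[0][1]],.155)[0];print(red(w),K,Rt.T@(K-p)*100)
E
```

```text
t: 13.5
tcp_pos: [0.5374, 0.0182, 0.1521]
orientation: [0.001, 0.574, 0.819, 0.0]
contact_force: [-0.1, 0.1, 1.0]
width: 0.0358
grip_force: 4.6
[-0.06878359  0.11422065  1.02966169] 4.561854600906372
[([225, 220, 62, 35, 2071], [256.1, 237.4])] [0.53647713 0.01816804 0.155     ] [ 0.02580999 -0.08949265 -0.2934329 ]
```

```bash
python3 -m pendant '[[[1,-1.3,0,0.01,0,0,0],[1,-2.78,0,0.22,0,0,0],[1,-4.21,0,0.66,0,0,0],[1,-5.57,0,1.31,0,0,0],[1,-6.81,0,2.15,0,0,0],[1,-7.91,0,3.16,0,0,0],[1,-7.91,0,3.16,0,0,0]]]'
python3 - <<'E'
from h import *
p,Rt=tool();s=observe();print(s["contact_force"],s["grip_force"])
w=grab("wrist");K=onplane(w,[red(w)[0][1]],p[2]+.003)[0];print(red(w),K,Rt.T@(K-p)*100)
E
```

```text
t: 14.13
tcp_pos: [0.566, -0.0597, 0.1199]
orientation: [0.003, 0.575, 0.818, -0.001]
contact_force: [3.2, -4.3, 2.4]
width: 0.0357
grip_force: 18.0
[ 3.20074742 -4.25557077  2.42454071] 18.01580160856247
[([224, 208, 65, 37, 2328], [256.1, 226.3])] [ 0.56259726 -0.05296111  0.12291512] [ 0.75176226 -0.08908782 -0.30441185]
```

```bash
python3 -m pendant '[[[1,-0.4,0,1.2,0,0,0],[1,-1.1,0,2.5,0,0,0],[1,-1.7,0,3.9,0,0,0],[1,-2.05,0,5.35,0,0,0],[1,-2.2,0,6.85,0,0,0],[1,-2.2,0,7.2,0,0,0],[1,-2.2,0,7.2,0,0,0]]]'
python3 - <<'E'
from h import *
p,Rt=tool();s=observe();print(s["contact_force"],s["grip_force"])
w=grab("wrist");K=onplane(w,[red(w)[0][1]],.055)[0];print(red(w),K,Rt.T@(K-p)*100)
E
```

```text
t: 14.77
tcp_pos: [0.574, -0.0811, 0.0483]
orientation: [0.005, 0.575, 0.818, -0.001]
contact_force: [4.1, -8.9, -1.3]
width: 0.0357
grip_force: 18.0
[ 4.07581589 -8.91929843 -1.2727735 ] 17.99696981906891
[([222, 230, 69, 39, 2480], [256.1, 249.1])] [ 0.57499425 -0.08671715  0.055     ] [-0.57012115 -0.09029266 -0.66864051]
```

The knob now appears bigger (69 px against 64), so the lever is about 10 mm short of closed and the fingers have slipped down on it. I release, close the fingers and press the knob down from above.

```bash
python3 -m pendant '[[[0.35,0,0,0,0,0,0],[0.35,0,0,0,0,0,0],[0.35,0,0,0,0,0,0],[0.35,0,0,-3.5,0,0,0],[0.35,0,0,-7,0,0,0],[1,0,0,-7,0,0,0],[1,0,0,-7,0,0,0],[1,0,0,-7,0,0,0],[1,0,0,-7,0,0,0],[1,0,0,-7,0,0,0],[1,0,0,-7,0,0,0],[1,0,0,-7,0,0,0]]]'
python3 - <<'E'
from h import *
p,Rt=tool();s=observe();print(s["contact_force"],s["width"])
w=grab("wrist");a=grab("scene");b=grab("side");print(red(w),red(b),red(a))
for z in(.055,.065):
  K=onplane(w,[red(w)[0][1]],z)[0];print(K,Rt.T@(K-p)*100)
print(proj(b,[[.573,-.083,.055],[.573,-.083,.065]]))
E
```

```text
t: 15.82
tcp_pos: [0.5709, -0.0766, 0.1166]
orientation: [-0.001, 0.574, 0.819, -0.0]
contact_force: [-0.4, -0.7, 0.1]
width: 0.0179
grip_force: 0.0
[-0.35247884 -0.71039799  0.12392603] 0.017886836590074253
[([235, 203, 46, 27, 915], [257.1, 215.2])] [([268, 205, 14, 11, 97], [274.7, 209.6])] [([425, 0, 8, 22, 80], [428.3, 10.2]), ([239, 193, 7, 7, 25], [241.9, 196.0])]
[ 0.57337882 -0.08416967  0.055     ] [-0.79970268 -0.0122028   6.15618376]
[ 0.57218742 -0.08089791  0.065     ] [-0.45027556 -0.01462094  5.15661745]
[[273.7576024  214.70432167]
 [273.78732554 212.09951183]]
```

```bash
{ python3 -m pendant '[[[1,-0.5,0,2,0,0,0],[1,-0.5,0,2.4,0,0,0],[1,-0.5,0,2.4,0,0,0]]]'; python3 rec.py
python3 -m pendant '[[[1,0,0,0.4,0,0,0],[1,0,0,0.4,0,0,0]]]'; python3 rec.py
python3 -m pendant '[[[1,0,0,0.4,0,0,0],[1,0,0,0.4,0,0,0]]]'; python3 rec.py
python3 -m pendant '[[[1,0,0,0.4,0,0,0],[1,0,0,0.4,0,0,0]]]'; python3 rec.py
python3 -m pendant '[[[1,0,0,0.4,0,0,0],[1,0,0,0.4,0,0,0]]]'; python3 rec.py
python3 -m pendant '[[[1,0,0,0.3,0,0,0],[1,0,0,0.3,0,0,0]]]'; python3 rec.py; } | grep REC
python3 -c "
from h import *
b=grab('side');a=grab('scene');print(red(b),red(a),observe()['contact_force'])"
```

```text
REC j6 -0.586 z 0.09159 Fz -0.71 Tz -0.023 jt6 -0.006 w 0.0005
REC j6 -0.586 z 0.08990 Fz 0.04 Tz 0.003 jt6 0.001 w 0.0001
REC j6 -0.586 z 0.08639 Fz 1.88 Tz -0.028 jt6 0.000 w 0.0005
REC j6 -0.586 z 0.08211 Fz 2.82 Tz -0.035 jt6 0.000 w 0.0005
REC j6 -0.586 z 0.07767 Fz 4.07 Tz -0.023 jt6 -0.000 w 0.0003
REC j6 -0.586 z 0.07692 Fz 10.16 Tz -0.085 jt6 -0.002 w 0.0003
[([268, 210, 14, 10, 68], [274.1, 214.6])] [([425, 0, 8, 23, 84], [428.3, 10.7])] [-1.61295718 -1.98945939  9.97949355]
```

```bash
{ python3 -m pendant '[[[1,0,0,0.3,0,0,0],[1,0,0,0.3,0,0,0]]]'; python3 rec.py
python3 -m pendant '[[[1,0,0,-2,0,0,0],[1,0,0,-6,0,0,0],[1,0,0,-10,0,0,0],[1,0,0,-14,0,0,0],[1,-3,0,-18,0,0,0],[1,-3,0,-22,0,0,0],[1,-3,0,-22,0,0,0],[1,-3,0,-22,0,0,0],[1,-3,0,-22,0,0,0]]]'; python3 rec.py; }
python3 - <<'E'
from h import *
w=grab("wrist");b=grab("side");a=grab("scene");print(red(w),red(b),red(a));save(w,"wrist4")
print(onplane(w,[red(w)[0][1]],.055))
E
```

```text
t: 17.32
tcp_pos: [0.5738, -0.082, 0.0766]
orientation: [0.002, 0.574, 0.819, 0.0]
contact_force: [-6.2, -0.8, 19.8]
width: 0.0002
grip_force: 9.8
REC j6 -0.586 z 0.07664 Fz 19.78 Tz 0.011 jt6 -0.004 w 0.0002
t: 18.07
tcp_pos: [0.5832, -0.1091, 0.2905]
orientation: [-0.001, 0.574, 0.819, 0.0]
contact_force: [0.4, 0.1, -0.9]
width: -0.0
grip_force: 0.0
REC j6 -0.628 z 0.29046 Fz -0.93 Tz 0.030 jt6 -0.000 w -0.0000
[([245, 141, 25, 15, 363], [256.9, 148.2])] [([268, 209, 14, 11, 92], [274.5, 213.5])] [([425, 0, 8, 24, 88], [428.2, 10.9]), ([239, 196, 7, 7, 22], [241.9, 198.6])]
[[ 0.57307587 -0.08165594  0.055     ]]
```

View pics/wrist4.png

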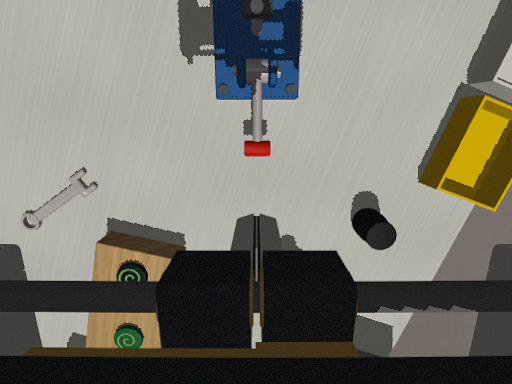

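The lever lies closed with the knob at (257,148), back at its starting position. The arm is clear and the bystanders are undisturbed.

```bash
python3 -c "
from cell import close_job;print(close_job())"
```

```text
the job is handed in; nothing more can be done
None
```

I opened the lever, wound the nut to about 0.15 rad past first touch (after easing back 0.4 rad of overshoot), pressed the lever fully closed, and handed the job in at about 18 s; I estimate 38–40 N on the stone, which I did not measure.

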